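# Clamp the sample jar and unscrew its cap

### The job

Open the soil sample jar that stands in the jar clamp: flip the red cam lever fully down so that the clamp grips the jar, then unscrew the tight blue cap (anticlockwise from above, taking a fresh grip as needed). Once the thread lets go, lift the cap straight up and finish while still holding it level over the open jar, its lower edge about a finger's width (1 to 2 cm) above the rim; leave the jar seated in the locked clamp and do not disturb the other things on the bench.

Things in the scene. Friction and masses are not known exactly. Their poses are not given: they have to be found in the camera images.
- clamp: Jar clamp fixed to the bench: grey base 100 x 164 x 12 mm, aluminium V block on the -y side, sliding jaw and cam lever on +y. Origin: on the bench under the jar's axis; y points from the jar to the lever, z up. Jar stands on the plate, 12 mm up. Only the raised lever is higher than 47 mm above the bench. Base spans y -68 to +96, x -50 to +50 mm.
- lever_pivot (a point): Hinge axis of the cam lever, fixed on the clamp at [0, 74, 32] mm in its frame, parallel to its x. The lever moves the jaw 5 mm: it meets the jar after 2 mm, then grips it with about 35 N. While the lever is open the jar is loose and would turn with its cap.
- cam_lever (a joint): Lever angle, rad: 0 to 0.3 at the start (open, almost upright), 1.4 fully down and locked (above 1.25 counts). It leans (value + 0.17) rad from vertical outward to the clamp's +y; at 1.4 it lies level along +y, axis 32 mm above the bench. Stays where left; takes about 5 to 8 N at the grip, pushed from the jar's side outward and down.
- lever_grip (a point): On the lever's centre line, 60 mm from the hinge axis, in the red round grip (16 mm thick, 28 to 88 mm from the axis).
- jar: Soil sample jar, 52 mm diameter, brown with a plain white label, in the clamp; 70 mm high without its cap, 200 g. Origin: centre of its underside, z up. It stands in the clamp with up to 1 mm play till the lever is down.
- jar_rim (a point): Centre of the jar's mouth, 70 mm above its underside (82 mm above the bench).
- cap: Blue ribbed screw cap, 57 mm diameter, 20 mm high, 60 g. Origin: centre of its lower edge, z up. Screwed on, its lower edge is 56 mm above the jar's underside (68 mm above the bench; top at 88 mm), 14 mm below the rim. Turned anticlockwise seen from above it is tight for about the first 45 degrees (about 0.5 N m at first), then easy.
- sample_jar_red: Another sample jar with red cap, 54 mm diameter, 70 mm high, standing loose on the bench behind the clamp; leave alone. Origin: centre of underside.
- sample_jar_green: Another sample jar with green cap, same size, behind the clamp; leave alone. Origin: centre of underside.
- scoop: Aluminium scoop 150 mm long lying on the bench to the right of the clamp; leave alone. Origin: centre of underside.
- open_tin: Open metal tin, 105 mm diameter, 64 mm high, on the right, for the sample that will be taken; leave alone. Origin: centre of underside.
- cap_grip (a point): On the cap's axis, 10 mm above its lower edge: the height to grip, across the diameter, with about 60 N. The thread (two-start, short) lets go after about 95 degrees (1.7 rad) of turning; a stop comes at about 140 (2.45 rad). Between these the cap lifts straight off, before them it does not. Turning does not raise the cap; turn at constant height.

How it is judged:
By the outcome, as a careful person would: the job done as asked, in the order asked, and still so for the second after the job is handed in, while the arm keeps its last pose, push and grip.
It also fails if it takes over 51 s, if anything falls off the work surface, if the arm or the gripper's body presses on something with over 40 N, if the wrist force passes 120 N, or if a joint passes its speed limit or range.

### The arm

A 6-joint arm with a two-finger parallel gripper is mounted at the origin on a cart in front of the work surface, level with it; the furniture and walls round the work are solid. World frame = base frame: x ahead of the robot, y to its left, z up, the work surface at z = 0. Lengths are in m, angles in degrees, forces in N, time in s.
With the tool pointing down it reaches from about 0.3 to 0.775 m from the base axis. Payload 14.6 kg.
Tool frame: the origin (TCP) lies at the very end of the fingers, on their centre line; the grasp point (between the pads) lies 19 mm behind it; z points along the fingers, y is the line along which they close (so a half turn about z gives the same grasp; the last joint's range is limited). The gripper opens to 94 mm and grips with 3 to 60 N. Pads are 16 mm wide; open, the fingers measure 119 mm over their backs; the gripper's body (75 mm by 177 mm) begins 78 mm behind the grasp point.
Start: joints at [-76.467, 17.183, 87.147, -0, 75.671, -3.816], TCP at [0.164, -0.525, 0.205] pointing down, gripper open.
Joint ranges: [-173.82, 173.82], [-45.26, 126.66], [13.44, 144.39], [-59.66, 239.66], [0, 175.72], [-146.38, 146.38]. Speed limits (degrees/s): [127.2, 127.2, 147.25, 180, 180, 180].

### API

Orientations are given as a 3x3 rotation matrix whose columns are the frame's x, y, z axes.
In Python, from station import monitor, viewer, manip gives the robot as it stands. The module is installed in compiled form; this text tells all that it offers.
- The arm moves only by the shell command python3 -m handwheel 'ROWS' [FORCE]. ROWS is JSON, a list of rows, each an object with "angular": the turn, a rotation vector about the tool's x, y, z in degrees, a list of three; "linear": the shift along the tool's x, y, z in m, a list of three; "jaw": the closure, from -1 (fully open) to 1 (shut). In form: [{"angular": [ax, ay, az], "linear": [tx, ty, tz], "jaw": jaw}, ...]. A call has 1 to 8 rows; each row is the pose to reach, as a shift and turn from the pose commanded when the call began, along the tool's axes at that moment; what a row does not reach only later rows make up. A row lasts 1/10 s, in which the tool goes at most 50 mm and 8.59 degrees, less where a joint would pass 70% of its speed; a pose out of reach is approached as far as the arm can. A call with a gripper value outside its range is refused whole. The fingers move at their own pace and stop on an object; FORCE is the grip in N (left out, the last holds). Time passes only in rows, so rows that repeat a pose let the fingers close. It gives the time, the measured TCP pose, the force, the opening and the grip force at its end, in the units of the state.
- monitor.read_state(): the state, without advancing time (a new reading comes with each control period).
- viewer.snapshot(name): name is "side" or "top" or "wrist"; returns a dict with "color" (400x640x3 uint8, red, green, blue), "intrinsics" (3x3 intrinsics, pixels), "dist_coeffs" ([k1, k2, p1, p2, k3] as OpenCV has them; the pictures are not rectified), "world_from_camera" (4x4, takes a point from camera to world coordinates). Camera axes: x right, y down, z forward; pixel columns grow to the right and rows downward; lengths in m; the calibration is good to about 2 mm. A picture is of the moment at which its call begins. There is no depth.
- manip.finish_job(): hands the job in; it is judged then, once.
The state is a dict: "time": time; "joint_pos": joint angles; "qd": joint speeds; "effort": joint torques, N m; "tcp_pos": TCP position; "tcp_rot": TCP orientation; "wrist_force": force on the tool from outside, world axes, zero at the start; "wrist_torque": the same for the moment, N m; "grip_width": finger opening in m; "finger_force": force on a finger pad.
Only numpy, scipy, OpenCV 4.12 (cv2) and the standard library are available. Lean on these libraries where they do the work, as an engineer would, in place of code of your own. Each camera call takes 0.05 s, during which the arm holds its last target. There are 200 camera calls.

## Working session

There is one attempt and no reset: what is moved stays moved. The work goes in short steps, Python scripts to look and compute and a shell command to move; the robot and the scene stay as the last step left them, time stands still between calls to the robot, and variables do not carry over. Pictures are saved under pics/ and viewed, at most 10 in all, crops included, and the job is handed in when it is done.

```bash
mkdir -p pics; cat > h.py <<'E'
import numpy as np, cv2
from station import monitor, viewer, manip
def snap(n,f):
    s=viewer.snapshot(n); cv2.imwrite(f'pics/{f}.png',s['color'][:,:,::-1]); 
    np.savez(f'pics/{f}.npz',K=s['intrinsics'],d=s['dist_coeffs'],T=s['world_from_camera']); return s
def ray(f,uv):
    z=np.load(f'pics/{f}.npz'); p=cv2.undistortPoints(np.array([[uv]],float),z['K'],z['d'])[0,0]
    return z['T'][:3,3], z['T'][:3,:3]@np.array([p[0],p[1],1])
def at(f,uv,h):
    o,d=ray(f,uv); return o+d*(h-o[2])/d[2]
def proj(f,P):
    z=np.load(f'pics/{f}.npz'); T=np.linalg.inv(z['T'])
    return cv2.projectPoints(np.atleast_2d(np.array(P,float)),cv2.Rodrigues(T[:3,:3])[0],T[:3,3],z['K'],z['d'])[0][:,0]
E
python3 - <<'E'
from h import *
for n in ('top','side'):
    snap(n,n+'0')
s=monitor.read_state(); print(s)
E
```

```text
{'time': 0.1, 'joint_pos': array([-7.64667730e+01,  1.72123258e+01,  8.71780607e+01, -1.09817134e-03,
        7.56697590e+01, -3.81601427e+00]), 'qd': array([-0.01905218, -0.08337556, -0.06436828, -0.04552427,  0.06485945,
        0.06975614]), 'effort': array([ 1.16204894e-03, -5.32641149e+01, -3.53284550e+01,  7.09366612e-02,
        2.34847638e-02, -6.78352649e-05]), 'tcp_pos': array([ 0.16394168, -0.52474325,  0.20493448]), 'tcp_rot': array([[ 9.54503465e-01,  2.98199707e-01, -2.63703065e-04],
       [ 2.98199819e-01, -9.54502926e-01,  1.01624562e-03],
       [ 5.13387983e-05, -1.04864617e-03, -9.99999449e-01]]), 'wrist_force': array([ 1.5341567 , -0.17358532, -0.35841181]), 'wrist_torque': array([-0.00948642,  0.03676099, -0.005403  ]), 'finger_force': 0.0, 'grip_width': 0.09404772758727878}
```

View pics/top0.png

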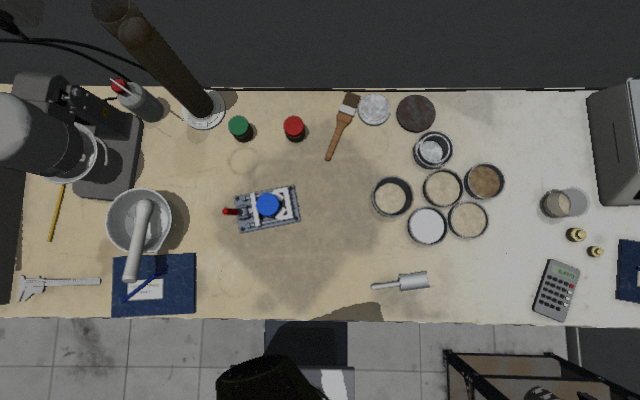

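View pics/side0.png

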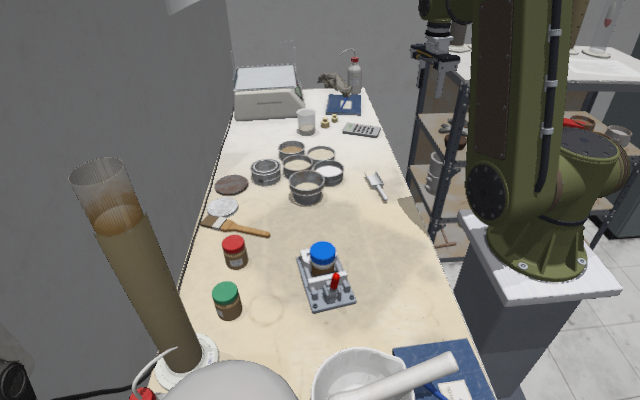

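The top view shows the clamp at about (267,208), with the cap at (268,204) and the red lever to the left at (230,211). In the side view the cap is at (322,250) and the lever at (335,282). Next I'll enlarge both.

```bash
python3 - <<'E'
from h import *
a=cv2.imread('pics/top0.png')[170:245,215:310]; b=cv2.imread('pics/side0.png')[235:315,290:365]
a=cv2.resize(a,None,fx=4,fy=4,interpolation=cv2.INTER_CUBIC); b=cv2.resize(b,None,fx=5,fy=5,interpolation=cv2.INTER_CUBIC)
c=np.zeros((400,380+375,3),np.uint8); c[:300,:380]=a; c[:400,380:]=b
cv2.imwrite('pics/crop0.png',c)
for f in('top0','side0'):
    im=cv2.imread(f'pics/{f}.png'); h=cv2.cvtColor(im,cv2.COLOR_BGR2HSV)
    m=cv2.inRange(h,(100,150,60),(125,255,255)); n,l,s,ce=cv2.connectedComponentsWithStats(m)
    for i in range(1,n):
        if s[i,4]>150 and abs(ce[i][0]-295)<40 and ce[i][1]<270: print(f,'blue',s[i],ce[i],at(f,ce[i],.083))
    print(np.load(f'pics/{f}.npz')['T'].round(3))
E
```

```text
top0 blue [257 193  23  24 419] [267.43914081 204.36754177] [0.55625426 0.06078777 0.083     ]
[[ 0.013 -0.991  0.132  0.458]
 [-1.    -0.01   0.021 -0.086]
 [-0.019 -0.132 -0.991  0.967]
 [ 0.     0.     0.     1.   ]]
side0 blue [310 242  25  23 472] [322.23305085 252.70974576] [0.55795852 0.06741775 0.083     ]
[[-0.998  0.046 -0.031  0.589]
 [ 0.053  0.618 -0.784  0.618]
 [-0.017 -0.785 -0.619  0.653]
 [ 0.     0.     0.     1.   ]]
```

View pics/crop0.png

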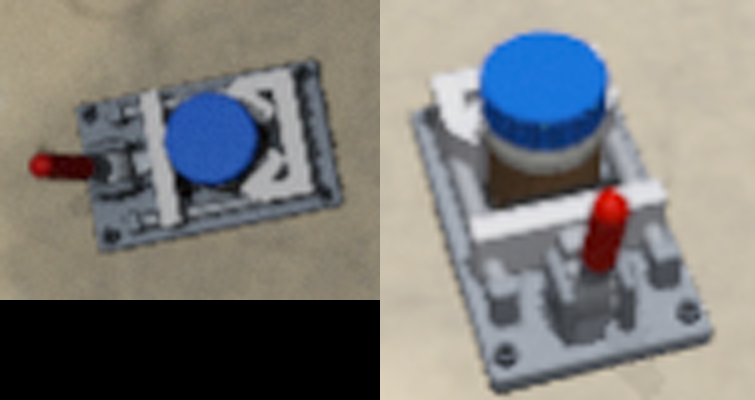

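The crop shows the base corners, the cap top and the lever tip clearly. In the top view the corners are (235,196), (240.2,232.5), (300.5,220.8) and (294,185.5), and the tip is (225,211.5). In the side view the corners are (312.8,313), (356.4,302) and (297,257.4), and the tip is (336.2,275.5).

```bash
python3 - <<'E'
from h import *
from scipy.optimize import least_squares
C=np.array
cl=C([[50,96,12],[-50,96,12],[-50,-68,12],[50,-68,12],[0,0,88.]])/1e3
pt=C([[235,196],[240.2,232.5],[300.5,220.8],[294,185.5],[267.75,204.5]])
cs=cl[[0,1,3,4]]; ps=C([[312.8,313],[356.4,302],[297,257.4],[322.8,250.2]])
def W(p,q):
    c,s=np.cos(p[2]),np.sin(p[2]); return q@C([[c,-s,0],[s,c,0],[0,0,1]]).T+[p[0],p[1],0]
def tip(p): a=p[3]+.17; return C([[0,.074+.082*np.sin(a),.032+.082*np.cos(a)]])
def res(p,w):
    r=[]
    if 't' in w: r+=[(proj('top0',W(p,np.r_[cl,tip(p)]))-np.r_[pt,[[225,211.5]]]).ravel()]
    if 's' in w: r+=[(proj('side0',W(p,np.r_[cs,tip(p)]))-np.r_[ps,[[336.2,275.5]]]).ravel()]
    return np.concatenate(r)
for w in('t','s','ts'):
    f=least_squares(res,[.55,.06,0.,.2],args=(w,)); print(w,f.x[:2].round(4),np.degrees(f.x[2]).round(1),f.x[3].round(2),f.fun.round(1))
p=f.x
from scipy.spatial.transform import Rotation as R
print('grip',W(p,C([[0,.074+.06*np.sin(p[3]+.17),.032+.06*np.cos(p[3]+.17)]])), 'pivot',W(p,C([[0,.074,.032]])))
print('yaxis', -np.sin(p[2]),np.cos(p[2]))
E
```

```text
t [0.5555 0.0586] 11.3 0.16 [-1.  -0.  -0.4  0.5  0.6  0.7  0.5 -0.8  0.2 -0.  -0.1 -0.3]
s [0.5557 0.066 ] 11.3 0.08 [-0.5 -0.5  1.3  0.1 -0.8 -0.3  0.4  0.4 -0.4  0.1]
ts [0.5556 0.0616] 11.3 0.12 [-2.1 -0.1 -1.5  0.5 -0.5  0.6 -0.6 -0.9 -1.  -0.1 -0.2 -0.6 -0.5 -2.3
  1.1 -1.6 -0.8 -1.6  0.3 -1.1 -0.1  0. ]
grip [[0.53771305 0.15098794 0.08950633]] pivot [[0.54107433 0.1342033  0.032     ]]
yaxis -0.19636031202090373 0.9805318086951863
```

The two views agree on yaw (11.3°) and x, but differ by 7 mm in y. I'll move over the lever gap and refine with the wrist camera.

```bash
cat >> h.py <<'E'
def go(x,y,z,yaw):
    from scipy.spatial.transform import Rotation as R
    s=monitor.read_state(); Rm=s['tcp_rot']; a=np.radians(yaw); c,n=np.cos(a),np.sin(a)
    T=np.array([[c,n,0],[n,-c,0],[0,0,-1]])
    print('t',s['time'],'lin',(Rm.T@(np.array([x,y,z])-s['tcp_pos'])).round(4),'ang',R.from_matrix(Rm.T@T).as_rotvec(degrees=True).round(2),'q',s['joint_pos'].round(1))
E
python3 -m handwheel '[{"angular":[0,0,-84],"linear":[0.5545,-0.5005,0],"jaw":-1},{"angular":[0,0,-84],"linear":[0.5545,-0.5005,0],"jaw":-1},{"angular":[0,0,-84],"linear":[0.5545,-0.5005,0],"jaw":-1},{"angular":[0,0,-84],"linear":[0.5545,-0.5005,0],"jaw":-1},{"angular":[0,0,-84],"linear":[0.5545,-0.5005,0],"jaw":-1},{"angular":[0,0,-84],"linear":[0.5545,-0.5005,0],"jaw":-1},{"angular":[0,0,-84],"linear":[0.5545,-0.5005,0],"jaw":-1},{"angular":[0,0,-84],"linear":[0.5545,-0.5005,0],"jaw":-1}]' 10
python3 -c "
from h import *
go(.5438,.1189,.205,101.3)"
```

```text
time: 0.9
tcp_pos: [0.368, -0.1787, 0.2055]
tcp_rot: [[0.062, 0.998, 0.0], [0.998, -0.062, -0.0], [-0.0, 0.0, -1.0]]
wrist_force: [1.7, -0.6, 0.1]
grip_width: 0.0939
finger_force: 0.0
t 0.9 lin [0.3079 0.157  0.0005] ang [ 1.000e-02  1.000e-02 -1.486e+01] q [-31.   -1.2 108.1   0.   73.1 -27.5]
```

```bash

python3 -m handwheel '[{"angular":[0,0,-15],"linear":[0.308,0.157,0],"jaw":1},{"angular":[0,0,-15],"linear":[0.308,0.157,0],"jaw":1},{"angular":[0,0,-15],"linear":[0.308,0.157,0],"jaw":1},{"angular":[0,0,-15],"linear":[0.308,0.157,0],"jaw":1},{"angular":[0,0,-15],"linear":[0.308,0.157,0],"jaw":1},{"angular":[0,0,-15],"linear":[0.308,0.157,0],"jaw":1},{"angular":[0,0,-15],"linear":[0.308,0.157,0],"jaw":1},{"angular":[0,0,-15],"linear":[0.308,0.157,0],"jaw":1}]' 10
python3 -c "
from h import *
go(.5438,.1189,.205,101.3)
s=snap('wrist','w1')
print(s['world_from_camera'].round(3))
"
```

```text
time: 1.7
tcp_pos: [0.5461, 0.1199, 0.2043]
tcp_rot: [[-0.196, 0.981, -0.001], [0.981, 0.196, 0.0], [0.001, -0.001, -1.0]]
wrist_force: [-0.0, -0.1, -0.1]
grip_width: 0.0337
finger_force: 0.0
t 1.7 lin [-0.0005 -0.0024 -0.0007] ang [-0.07 -0.03  0.02] q [ 8.6 18.4 85.7  0.  76.  -2.7]
[[ 0.98   0.189  0.056  0.53 ]
 [ 0.197 -0.939 -0.282  0.203]
 [-0.001  0.288 -0.958  0.383]
 [ 0.     0.     0.     1.   ]]
```

View pics/w1.png

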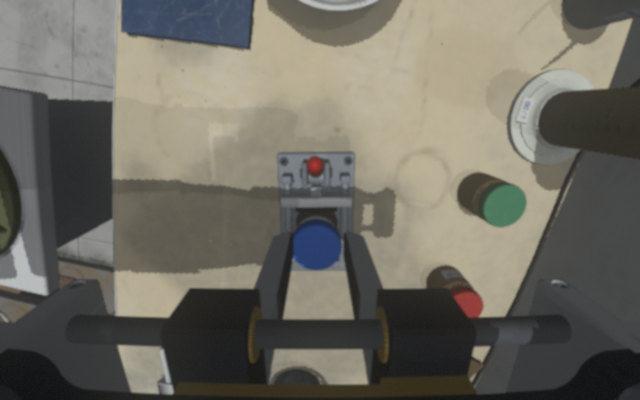

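The wrist view shows the cap top circle centred at about (317,245), the base's lever-side corners at (277,153) and (355,153), and the lever end at (316,166). The tool is square with the clamp.

```bash
python3 - <<'E'
from h import *
u=np.array([-.196,.981]); v=np.array([.981,.196])
L,Rr=at('w1',(277,153),.012),at('w1',(355,153),.012)
print('width',np.linalg.norm(L-Rr),'yaw',np.degrees(np.arctan2(*(Rr-L)[1::-1])),'origin',((L+Rr)/2)[:2]-.096*u)
im=cv2.imread('pics/w1.png'); h=cv2.cvtColor(im,cv2.COLOR_BGR2HSV)
m=cv2.inRange(h,(105,170,60),(125,255,255)); n,l,s,ce=cv2.connectedComponentsWithStats(m)
for i in range(1,n):
    if s[i,4]>300: print('blue',s[i],ce[i],at('w1',ce[i],.088))
print('cap', at('w1',(317,245),.088))
for o in ((.5556,.0586),(.5556,.066)):
    o=np.array(o)
    for val in (.05,.12,.2):
        a=val+.17; q=o+u*(.074+.082*np.sin(a)); print(o,val,proj('w1',[*q,.032+.082*np.cos(a)]))
    print(proj('w1',[*o,.088]), proj('w1',[*(o+.096*u),.012]))
E
```

```text
width 0.09897455061863848 yaw 11.351990228038288 origin [0.5554158  0.05997326]
cap [0.55610732 0.06475182 0.088     ]
[0.5556 0.0586] 0.05 [[315.06815897 172.92080561]]
[0.5556 0.0586] 0.12 [[315.07356895 166.8241677 ]]
[0.5556 0.0586] 0.2 [[315.0856239  159.92304206]]
[[315.47310993 249.84589236]] [[315.91997161 154.04440704]]
[0.5556 0.066 ] 0.05 [[316.6008506  165.30684566]]
[0.5556 0.066 ] 0.12 [[316.60721548 159.16381864]]
[0.5556 0.066 ] 0.2 [[316.61755975 152.22530617]]
[[316.77127157 243.91075868]] [[317.06253524 148.29633355]]
```

Origin is about (0.5556, 0.061), and the lever value is about 0.12. Now I'll lower the closed fingers into the gap between cap and lever.

```bash

python3 -m handwheel '[{"angular":[0,0,0],"linear":[-0.001,-0.002,0.03],"jaw":1},{"angular":[0,0,0],"linear":[-0.001,-0.002,0.06],"jaw":1},{"angular":[0,0,0],"linear":[-0.001,-0.002,0.09],"jaw":1},{"angular":[0,0,0],"linear":[-0.001,-0.002,0.116],"jaw":1},{"angular":[0,0,0],"linear":[-0.001,-0.002,0.116],"jaw":1},{"angular":[0,0,0],"linear":[0.007,-0.002,0.115],"jaw":1},{"angular":[0,0,0],"linear":[0.015,-0.002,0.114],"jaw":1},{"angular":[0,0,0],"linear":[0.015,-0.002,0.114],"jaw":1}]' 10
python3 -c "
from h import *
s=monitor.read_state();d=s['tcp_pos'][:2]-[.5556,.061];print('Y',d@[-.196,.981],'X',d@[.981,.196],s['tcp_pos'][2])"
```

```text
time: 2.55
tcp_pos: [0.5406, 0.1315, 0.0931]
tcp_rot: [[-0.194, 0.981, 0.003], [0.981, 0.194, 0.001], [0.0, 0.003, -1.0]]
wrist_force: [0.3, -0.6, 0.5]
grip_width: 0.0007
finger_force: 0.0
Y 0.0720630901498605 X -0.0008684280352385058 0.09314725183975295
```

```bash

python3 -m handwheel '[{"angular":[0,0,0],"linear":[0.006,0,0.002],"jaw":1},{"angular":[0,0,0],"linear":[0.012,0,0.004],"jaw":1},{"angular":[0,0,0],"linear":[0.017,0,0.006],"jaw":1},{"angular":[0,0,0],"linear":[0.022,0,0.009],"jaw":1},{"angular":[0,0,0],"linear":[0.027,0,0.012],"jaw":1},{"angular":[0,0,0],"linear":[0.0315,0,0.016],"jaw":1},{"angular":[0,0,0],"linear":[0.0355,0,0.02],"jaw":1},{"angular":[0,0,0],"linear":[0.039,0,0.025],"jaw":1}]' 10
python3 -c "
from h import *
s=monitor.read_state();d=s['tcp_pos'][:2]-[.5556,.061];print('Y',d@[-.196,.981],'X',d@[.981,.196],s['tcp_pos'][2])"
```

```text
time: 3.35
tcp_pos: [0.5331, 0.1693, 0.0672]
tcp_rot: [[-0.193, 0.981, 0.002], [0.981, 0.193, 0.001], [0.0, 0.002, -1.0]]
wrist_force: [-0.5, 0.7, 7.4]
grip_width: 0.0002
finger_force: 3.2
Y 0.11065630692014364 X -0.0008031224738377016 0.06724734782528487
```

```bash

python3 -m handwheel '[{"angular":[0,0,0],"linear":[0.003,0,0.005],"jaw":1},{"angular":[0,0,0],"linear":[0.006,0,0.01],"jaw":1},{"angular":[0,0,0],"linear":[0.008,0,0.016],"jaw":1},{"angular":[0,0,0],"linear":[0.009,0,0.0215],"jaw":1},{"angular":[0,0,0],"linear":[0.01,0,0.0255],"jaw":1},{"angular":[0,0,0],"linear":[0.01,0,0.027],"jaw":1},{"angular":[0,0,0],"linear":[0.01,0,0.027],"jaw":1}]' 10
python3 -c "
from h import *
s=monitor.read_state();d=s['tcp_pos'][:2]-[.5556,.061];print('Y',d@[-.196,.981],'X',d@[.981,.196],s['tcp_pos'][2])"
```

```text
time: 4.05
tcp_pos: [0.5311, 0.1796, 0.0402]
tcp_rot: [[-0.193, 0.981, 0.001], [0.981, 0.193, 0.001], [0.001, 0.002, -1.0]]
wrist_force: [-0.3, 3.0, 4.1]
grip_width: 0.0001
finger_force: 2.3
Y 0.12110811477701491 X -0.0008302569985924532 0.0401734807785061
```

```bash

python3 -m handwheel '[{"angular":[0,0,0],"linear":[0,0,0.0015],"jaw":1},{"angular":[0,0,0],"linear":[0,0,0.003],"jaw":1},{"angular":[0,0,0],"linear":[0,0,0.003],"jaw":1}]' 10
```

```text
time: 4.35
tcp_pos: [0.5314, 0.1797, 0.0394]
tcp_rot: [[-0.193, 0.981, 0.002], [0.981, 0.193, 0.002], [0.001, 0.003, -1.0]]
wrist_force: [-10.9, 2.4, 31.1]
grip_width: 0.0005
finger_force: 15.6
```

The lever is at its stop: 31 N and not moving further. Now up and over the cap, opening the gripper and turning to the starting yaw.

```bash

python3 -m handwheel '[{"angular":[0,0,0],"linear":[0,0,-0.03],"jaw":1},{"angular":[0,0,0],"linear":[0,0,-0.07],"jaw":1},{"angular":[0,0,0],"linear":[0,0,-0.11],"jaw":-1},{"angular":[0,0,66],"linear":[-0.121,0.001,-0.145],"jaw":-1},{"angular":[0,0,66],"linear":[-0.121,0.001,-0.145],"jaw":-1},{"angular":[0,0,66],"linear":[-0.121,0.001,-0.145],"jaw":-1},{"angular":[0,0,66],"linear":[-0.121,0.001,-0.145],"jaw":-1},{"angular":[0,0,66],"linear":[-0.121,0.001,-0.145],"jaw":-1}]' 10
python3 -c "
from h import *
go(.5556,.062,.18,35)"
```

```text
time: 5.15
tcp_pos: [0.5552, 0.0593, 0.1818]
tcp_rot: [[0.534, 0.845, 0.001], [0.845, -0.534, 0.0], [0.0, 0.0, -1.0]]
wrist_force: [0.1, 0.9, 0.0]
grip_width: 0.045
finger_force: 0.0
t 5.15 lin [ 0.0025 -0.0011  0.0018] ang [ 2.000e-02 -3.000e-02  2.269e+01] q [ 2.3 19.4 87.5  0.  73.1 34.6]
```

```bash

python3 -m handwheel '[{"angular":[0,0,23],"linear":[0.0025,-0.001,0],"jaw":-1},{"angular":[0,0,23],"linear":[0.0025,-0.001,0],"jaw":-1},{"angular":[0,0,23],"linear":[0.0025,-0.001,0],"jaw":-1},{"angular":[0,0,23],"linear":[0.0025,-0.001,0],"jaw":-1},{"angular":[0,0,23],"linear":[0.0025,-0.001,0],"jaw":-1},{"angular":[0,0,23],"linear":[0.0025,-0.001,0],"jaw":-1}]' 10
python3 - <<'E'
from h import *
go(.5556,.062,.18,35)
for n in('wrist','top','side'): snap(n,n+'2')
a=cv2.imread('pics/wrist2.png')
b=cv2.resize(cv2.imread('pics/top2.png')[170:245,215:310],None,fx=2,fy=2)
c=np.zeros((550,640,3),np.uint8); c[:400]=a; c[400:,:190]=b
d=cv2.resize(cv2.imread('pics/side2.png')[240:315,270:370],None,fx=2,fy=2); c[400:,200:400]=d
cv2.imwrite('pics/c2.png',c)
s=monitor.read_state(); print(proj('wrist2',[[*s['tcp_pos'][:2],.088],[.5556,.061,.088],[.5556,.065,.088]]))
E
```

```text
time: 5.75
tcp_pos: [0.5555, 0.0627, 0.1815]
tcp_rot: [[0.816, 0.578, 0.0], [0.578, -0.816, 0.0], [0.0, -0.0, -1.0]]
wrist_force: [-0.7, -0.2, -0.2]
grip_width: 0.0924
finger_force: 0.0
t 5.75 lin [-0.0003  0.0006  0.0015] ang [-0.   -0.    0.28] q [ 2.7 19.5 87.4  0.  73.1 57.4]
[[318.48145668 202.76232068]
 [319.84601812 203.60434732]
 [316.50388448 201.34335137]]
```

View pics/c2.png

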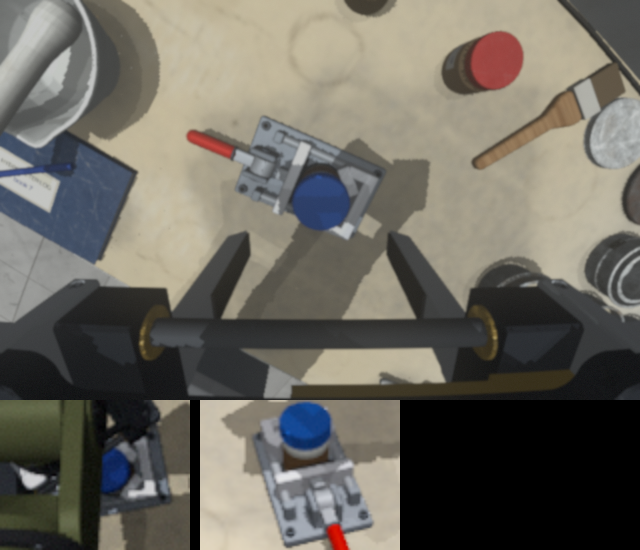

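The lever lies flat outward, and in the wrist view the cap top is centred at (321,203), which gives about (0.556, 0.061). Now I'll descend and grip.

```bash

python3 -m handwheel '[{"angular":[0,0,0],"linear":[0,0.001,0.03],"jaw":-1},{"angular":[0,0,0],"linear":[0,0.001,0.06],"jaw":-1},{"angular":[0,0,0],"linear":[0,0.001,0.09],"jaw":-1},{"angular":[0,0,0],"linear":[0,0.001,0.115],"jaw":-1},{"angular":[0,0,0],"linear":[0,0.001,0.122],"jaw":-1},{"angular":[0,0,0],"linear":[0,0.001,0.122],"jaw":-1},{"angular":[0,0,0],"linear":[0,0.001,0.122],"jaw":0},{"angular":[0,0,0],"linear":[0,0.001,0.122],"jaw":0.2}]' 10
python3 -m handwheel '[{"angular":[0,0,0],"linear":[0,0,0],"jaw":1},{"angular":[0,0,0],"linear":[0,0,0],"jaw":1},{"angular":[0,0,0],"linear":[0,0,0],"jaw":1},{"angular":[0,0,0],"linear":[0,0,0],"jaw":1}]' 10
python3 -c "
from h import *
s=monitor.read_state(); print(s['tcp_rot'].T@s['wrist_force'],s['tcp_rot'].T@s['wrist_torque'])"
```

```text
time: 6.7
tcp_pos: [0.5569, 0.0618, 0.0609]
tcp_rot: [[0.818, 0.576, 0.002], [0.576, -0.818, 0.0], [0.002, 0.001, -1.0]]
wrist_force: [-0.1, -0.3, -0.4]
grip_width: 0.0811
finger_force: 0.0
time: 7.1
tcp_pos: [0.5567, 0.0613, 0.06]
tcp_rot: [[0.818, 0.575, 0.002], [0.575, -0.818, -0.001], [0.001, 0.001, -1.0]]
wrist_force: [2.5, -4.0, 1.8]
grip_width: 0.0575
finger_force: 10.0
[-0.25753534  4.73192698 -1.84309542] [-0.81277696 -0.03478045 -0.03419462]
```

```bash

python3 -m handwheel '[{"angular":[0,0,0],"linear":[0,0.0004,0],"jaw":1},{"angular":[0,0,0],"linear":[0,0.0004,0],"jaw":1},{"angular":[0,0,0],"linear":[0,0.0004,0],"jaw":1},{"angular":[0,0,-4],"linear":[0,0.0004,0],"jaw":1},{"angular":[0,0,-8],"linear":[0,0.0004,0],"jaw":1},{"angular":[0,0,-12],"linear":[0,0.0004,0],"jaw":1},{"angular":[0,0,-12],"linear":[0,0.0004,0],"jaw":1}]' 60
python3 -c "
from h import *
s=monitor.read_state(); print(s['tcp_rot'].T@s['wrist_force'],s['tcp_rot'].T@s['wrist_torque'],s['joint_pos'])"
```

```text
time: 7.8
tcp_pos: [0.5565, 0.0617, 0.06]
tcp_rot: [[0.678, 0.735, 0.001], [0.735, -0.678, 0.0], [0.001, 0.0, -1.0]]
wrist_force: [-0.7, 0.1, 8.8]
grip_width: 0.0567
finger_force: 60.0
[-0.4074265  -0.6025667  -8.82218078] [ 0.08248878 -0.04760638 -0.1527522 ] [2.57062499e+00 2.76181414e+01 9.35153979e+01 2.99137822e-02
 5.88319307e+01 4.52688772e+01]
```

```bash

python3 -m handwheel '[{"angular":[0,0,-5],"linear":[0,0,0],"jaw":1},{"angular":[0,0,-10],"linear":[0,0,0],"jaw":1},{"angular":[0,0,-15],"linear":[0,0,0],"jaw":1}]' 60
python3 -c "
from h import *
s=monitor.read_state(); print(s['tcp_rot'].T@s['wrist_force'],s['tcp_rot'].T@s['wrist_torque'],s['joint_pos'][5])
snap('side','s3'); im=cv2.imread('pics/s3.png')[200:320,250:410]; cv2.imwrite('pics/s3c.png',cv2.resize(im,None,fx=4,fy=4,interpolation=cv2.INTER_CUBIC))"
```

```text
time: 8.1
tcp_pos: [0.5567, 0.0618, 0.0603]
tcp_rot: [[0.464, 0.886, 0.001], [0.886, -0.464, 0.001], [0.001, 0.001, -1.0]]
wrist_force: [-0.6, -0.5, 11.3]
grip_width: 0.0569
finger_force: 60.0
[ -0.75132502  -0.26579105 -11.25102951] [ 0.13673955 -0.07305948  0.09068275] 30.21281459533859
```

View pics/s3c.png

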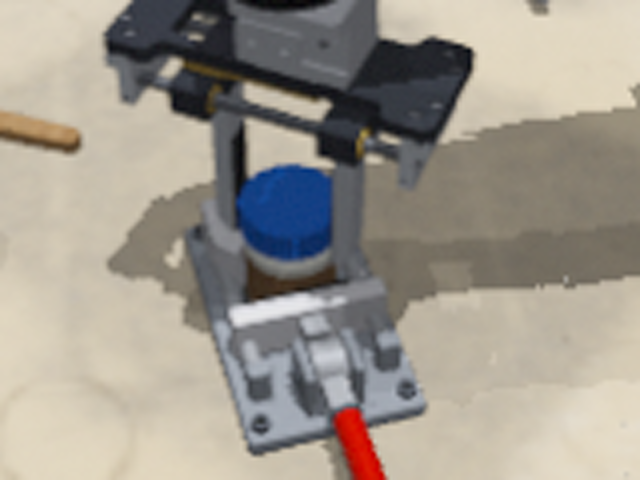

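The cap is held level between the fingers and the lever is flat. I'll keep turning and watch the torque.

```bash

python3 -m handwheel '[{"angular":[0,0,-7],"linear":[0,0,-0.0003],"jaw":1}]' 60 | head -1
python3 -c "
from h import *
s=monitor.read_state(); print(s['wrist_torque'],s['effort'],s['qd'][5],s['joint_pos'][5])"
python3 -m handwheel '[{"angular":[0,0,-7],"linear":[0,0,-0.0003],"jaw":1},{"angular":[0,0,-14],"linear":[0,0,-0.0003],"jaw":1}]' 60 | head -1
python3 -c "
from h import *
s=monitor.read_state(); print(s['wrist_torque'],s['effort'],s['qd'][5],s['joint_pos'][5])
snap('wrist','w4')
c=np.hstack([cv2.resize(cv2.imread(f'pics/{f}.png')[235:290,295:355],None,fx=6,fy=6,interpolation=cv2.INTER_CUBIC) for f in('side2','s3')]); cv2.imwrite('pics/jar.png',c)"
```

```text
time: 8.25
[-0.03009125  0.0721335  -0.04102715] [-1.15091563e-01 -5.29316604e+01 -2.69866973e+01 -1.42409181e-02
 -1.83880711e-01  3.99677262e+00] -74.59129345051615 23.34049347573639
time: 8.45
[-0.01467239  0.02020333 -0.08246384] [-7.14987377e-02 -5.33831620e+01 -2.72716373e+01  2.27788748e-02
 -1.49172968e-01  2.51136929e+00] -69.5892067184218 9.130913115095725
```

View pics/jar.png

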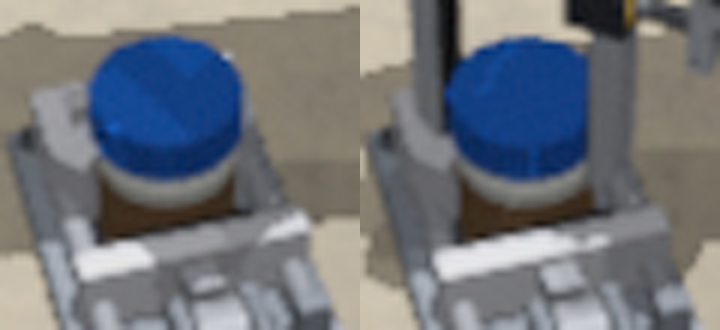

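The light tick on the cap moved from left, (110,130), to front, (528,160), so the cap is turning with the gripper. I'll continue to about 112° in total.

```bash

python3 -m handwheel '[{"angular":[0,0,-8],"linear":[0,0,0],"jaw":1},{"angular":[0,0,-16],"linear":[0,0,0],"jaw":1},{"angular":[0,0,-24],"linear":[0,0,0],"jaw":1},{"angular":[0,0,-32],"linear":[0,0,0],"jaw":1},{"angular":[0,0,-40],"linear":[0,0,0],"jaw":1},{"angular":[0,0,-48],"linear":[0,0,0],"jaw":1},{"angular":[0,0,-56],"linear":[0,0,0],"jaw":1},{"angular":[0,0,-62],"linear":[0,0,0],"jaw":1}]' 60
python3 -m handwheel '[{"angular":[0,0,0],"linear":[0,0,0],"jaw":1},{"angular":[0,0,0],"linear":[0,0,-0.001],"jaw":1},{"angular":[0,0,0],"linear":[0,0,-0.001],"jaw":1}]' 60
python3 -c "
from h import *
s=monitor.read_state(); print(s['wrist_torque'],s['joint_pos'].round(1), s['joint_pos'][0]+90-s['joint_pos'][5])
snap('side','s5'); im=cv2.imread('pics/s5.png')[235:290,295:355]; cv2.imwrite('pics/jar5.png',cv2.resize(im,None,fx=6,fy=6,interpolation=cv2.INTER_CUBIC))"
```

```text
time: 9.3
tcp_pos: [0.5562, 0.0617, 0.0606]
tcp_rot: [[-0.824, 0.567, -0.0], [0.567, 0.824, 0.0], [0.0, 0.0, -1.0]]
wrist_force: [-3.3, 0.7, 9.7]
grip_width: 0.0568
finger_force: 60.0
time: 9.6
tcp_pos: [0.5562, 0.0616, 0.0613]
tcp_rot: [[-0.821, 0.572, -0.0], [0.572, 0.821, 0.0], [0.0, 0.0, -1.0]]
wrist_force: [-1.8, -0.1, 6.5]
grip_width: 0.0567
finger_force: 60.0
[-0.11547161  0.15204728  0.02620443] [  2.6  27.5  93.5   0.   59.  -52.6] 145.1465508979439
```

View pics/jar5.png

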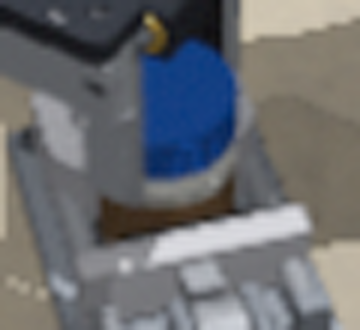

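The gripper has turned 110°, with the cap still level in the fingers. Now a gentle test lift.

```bash

python3 -m handwheel '[{"angular":[0,0,0],"linear":[0,0,-0.001],"jaw":1},{"angular":[0,0,0],"linear":[0,0,-0.002],"jaw":1},{"angular":[0,0,0],"linear":[0,0,-0.003],"jaw":1},{"angular":[0,0,0],"linear":[0,0,-0.003],"jaw":1}]' 60
```

```text
time: 10.05
tcp_pos: [0.5561, 0.0614, 0.0639]
tcp_rot: [[-0.82, 0.572, -0.001], [0.572, 0.82, 0.0], [0.001, -0.0, -1.0]]
wrist_force: [-0.8, 0.6, -0.6]
grip_width: 0.0566
finger_force: 60.0
```

It is free: −0.6 N, which is just the cap's weight. I'll lift to about 15 mm above the rim.

```bash

python3 -m handwheel '[{"angular":[0,0,0],"linear":[0,0,-0.004],"jaw":1},{"angular":[0,0,0],"linear":[0,0,-0.008],"jaw":1},{"angular":[0,0,0],"linear":[0,0,-0.012],"jaw":1},{"angular":[0,0,0],"linear":[0,0,-0.016],"jaw":1},{"angular":[0,0,0],"linear":[0,0,-0.020],"jaw":1},{"angular":[0,0,0],"linear":[0,0,-0.0255],"jaw":1},{"angular":[0,0,0],"linear":[0,0,-0.0255],"jaw":1},{"angular":[0,0,0],"linear":[0,0,-0.0255],"jaw":1}]' 60
python3 -m handwheel '[{"angular":[0,0,0],"linear":[0,0,0],"jaw":1},{"angular":[0,0,0],"linear":[0,0,0],"jaw":1}]' 60
python3 -c "
from h import *
snap('side','s6'); im=cv2.imread('pics/s6.png')[200:320,260:400]; cv2.imwrite('pics/s6c.png',cv2.resize(im,None,fx=5,fy=5,interpolation=cv2.INTER_CUBIC))"
```

```text
time: 10.85
tcp_pos: [0.5564, 0.0614, 0.0896]
tcp_rot: [[-0.82, 0.572, 0.0], [0.572, 0.82, 0.0], [-0.0, 0.0, -1.0]]
wrist_force: [0.2, 0.2, -1.1]
grip_width: 0.0561
finger_force: 60.0
time: 11.05
tcp_pos: [0.5562, 0.0614, 0.0893]
tcp_rot: [[-0.82, 0.572, -0.0], [0.572, 0.82, -0.0], [0.0, -0.0, -1.0]]
wrist_force: [-0.4, 1.1, -1.0]
grip_width: 0.0562
finger_force: 60.0
```

View pics/s6c.png

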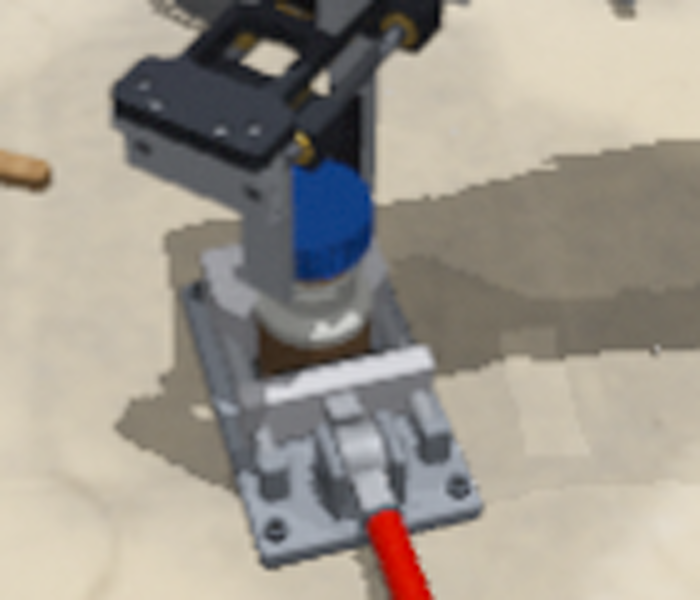

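The cap is level above the open jar, with its front lower edge at crop (325,280), about full-image (325,256). The jar is still seated and the lever is down. One quick height check, then hand in.

```bash
python3 -c "
from h import *
for z in (.087,.092,.097,.102): print(z,proj('s6',[.556,.0900,z]),proj('side0',[.556,.0900,.068]))
manip.finish_job()"
```

```text
0.087 [[323.81973101 259.01050895]] [[323.8644338  265.06700862]]
0.092 [[323.80767818 257.38431364]] [[323.8644338  265.06700862]]
0.097 [[323.79550175 255.74432547]] [[323.8644338  265.06700862]]
0.102 [[323.78320003 254.09038494]] [[323.8644338  265.06700862]]
the job is handed in; nothing more can be done
```

The job is handed in at about 11 s of the 51 s allowed: the clamp lever is fully down, the cap is unscrewed and held level about 15 mm above the rim, and the jar is seated in the clamp; the last view showed nothing disturbed near the clamp, but I did not check the rest of the bench.

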